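# Snap the honey bottle's flip-top shut and keep it pressed home

## Task

One of the two honey squeeze bottles on the stall's table has been left with its flip-top lid standing open: swing that lid over onto the spout, press it down with the fingertips until it clicks past its catch, and keep pressing so that the soft seal under it is squeezed and the lid sits flush on the collar. Leave the bottle standing upright where it is and do not knock the other things on the table about. Finish while still pressing the lid down; do not let go of it.

Things in the scene. Friction and masses are not known exactly. Their poses are not given: they have to be found in the camera images.
- honey_bottle: the open honey bottle: amber, black collar; loose, 0.5 to 0.9 kg, on the table; 76 mm across up to 100 mm high, narrowing to a collar 50 mm across with a flat deck 156 mm up. Origin: centre of its underside, z up. A spout 8 mm tall stands on its axis; the lid's hinge is on its -x side; the snap catch and, when shut, the lid's front edge with its thumb tab are on its +x side
- lid_hinge (a point): middle of the lid's hinge line, fixed to the bottle: 25 mm from its axis on the -x side, 161 mm above the table; the hinge line runs along the bottle's y; axes as the bottle's. The hinge is slightly stiff (0.01 N m): the lid stays where it is put and a fingertip pushes it over with under 0.5 N
- lid_top (a point): middle of the lid's flat outer face, moving with the lid: z out of the face, x from hinge to front edge. The lid is a black hollow cap 50 mm across, 16 mm tall, with a 5 mm thumb tab; its outer face is a plane 11 mm from the hinge line, this point 25 mm along it (front edge 50 mm). Shut, the face is level, 172 mm up, on the bottle's axis; open, the lid stands on edge above the hinge to 212 mm
- flip_lid (a joint): lid's opening angle, rad: 0 shut and flush (hard stop), pi/2 upright, starts at 1.55 to 2.05, limit 2.3. Closing, it rests on the catch at 0.23; about 10 N at the middle of its face (5 N at the front edge) takes it past, the force drops and it springs to 0.06; then 8 N at the middle (4 N at the front) squeezes the seal and brings it flush; let go, it rises to 0.06. 10 to 25 N is fine
- spare_bottle: the other honey bottle of the same make, its lid closed (bystander); 76 mm across, 172 mm tall; origin at the centre of its underside
- canister: clear ground-spice canister, 72 mm across, 122 mm tall (bystander); origin at the centre of its underside
- nut_jar: nut-butter jar with a white screw lid, 84 mm across, 120 mm tall (bystander); origin at the centre of its underside
- bagel: a whole bagel, 102 mm across, 36 mm thick (bystander); origin at the centre of its underside
- spreader: spreading knife with black handle and steel blade lying flat between the two bottles, 240 mm long, 32 mm wide, 18 mm high (bystander); origin near its middle, x towards the blade
- fruit_bowl: steel bowl, 124 mm across, 55 mm tall (bystander); origin at the centre of its underside
- paper_cup: open paper cup, 80 mm across, 95 mm tall (bystander); origin at the centre of its underside
Mind the look-alikes: they are no part of the job. What is shaped like the honey_bottle but pink or purple is not meant.

How it is judged:
On the way, in this order (a step that is already met when the one before it is completed fails the run):
1. the open lid is swung over to rest on its catch (opening below 0.4 rad) (value of joint flip_lid below 0.4 rad), for 0.05 s.
2. the lid is pressed past the click and held flush under the fingers (value of joint flip_lid below 0.03 rad and contact force between the fingers and honey_bottle above 2 N), for 0.5 s.
At the end, for the whole second after the job is handed in: The lid is past its catch and flush on the collar (opening under 0.03 rad, which it only keeps while pressed), the fingers still press on it with more than 2 N, and the bottle stands upright (within 0.06 rad) on the table within 50 mm of where it stood (all of step 2 and angle between honey_bottle's own z axis and vertical below 0.06 rad and height (world z) of honey_bottle below 0.006 m and distance of honey_bottle from where it was at the start of the episode below 0.05 m); the arm keeps its last pose, push and grip.
It fails at once if the honey bottle is tipped by more than 0.35 rad (angle between honey_bottle's own z axis and vertical above 0.35 rad).
It fails at once if another thing on the table is shoved by more than 30 mm or knocked over (distance of any of spare_bottle, canister, nut_jar, bagel, spreader, fruit_bowl, paper_cup from where it was at the start of the episode above 0.03 m or angle between any of spare_bottle, canister, nut_jar, bagel, spreader, fruit_bowl, paper_cup's own z axis and vertical above 0.5 rad).
It also fails if it takes over 35 s, if anything falls off the work surface, if the arm or the gripper's body presses on something with over 40 N, if the wrist force passes 120 N, or if a joint passes its speed limit or range.

## Robot

A 6-joint arm with a two-finger parallel gripper is mounted at the origin on the work surface. World frame = base frame: x ahead of the robot, y to its left, z up, the work surface at z = 0. Lengths are in m, angles in rad, forces in N, time in s.
With the tool pointing down it reaches from about 0.35 to 0.875 m from the base axis. Payload 4.2 kg.
Tool frame: the origin (TCP) lies midway between the tips of the shut fingers; the grasp point (between the pads) lies 19 mm behind it; z points along the fingers, y is the line along which they close (so a half turn about z gives the same grasp; the last joint's range is limited). The gripper opens to 87 mm and grips with 3 to 60 N. Pads are 19 mm wide; open, the fingers measure 117 mm over their backs; the gripper's body (75 mm by 190 mm) begins 51 mm behind the grasp point.
Start: joints at [1.483, 0.385, 0.008, 0, -1.194, -0.259], TCP at [0.212, 0.588, 0.184] pointing down, gripper open.
Joint ranges: [-3.14, 3.14], [-1.21, 2.06], [-1.07, 1.41], [-3.16, 2.05], [-2.99, -0.16], [-3.1, 3.1]. Speed limits (rad/s): [2.79, 2.79, 3.14, 3.14, 3.14, 3.14].

## Interface

Orientations are given as a 3x3 rotation matrix whose columns are the frame's x, y, z axes.
In Python, from rig import r gives the robot as it stands. The module is installed in compiled form; this text tells all that it offers.
- The arm moves only by the tool step_arm, never from a script. Its argument "steps" is a list that holds one entry, the list of rows, each a list of 5 numbers: the shift along the tool's x, y, z in mm, then the turn about the tool's z in rad, then the opening, from 0 (shut) to 1 (fully open). A call has exactly 5 rows; each row shifts and turns the commanded pose from where the row before left it, along the tool's axes as they then stand; what a row does not reach is not made up. A row lasts 1/8 s, in which the tool goes at most 62.5 mm and 10.7 degrees, less where a joint would pass 70% of its speed; a pose out of reach is approached as far as the arm can. A call is refused whole if a number of a shift passes 62.5 or a number of a turn 0.188, either way. A call with a gripper value outside its range is refused whole. The fingers move at their own pace and stop on an object; "grip_force" is the grip in N (left out, the last holds). Time passes only in rows, so rows that do not move let the fingers close, or fill a call up. It gives the time, the measured TCP pose, the force, the opening and the grip force at its end, in the units of the state.
- r.read_state(): the state, without advancing time (a new reading comes with each control period).
- r.camera(name): name is "scene" or "top" or "wrist"; returns (picture, depth): 480x640x3 uint8, red, green, blue; 480x640 float32, m along the optical axis (not along the pixel's ray), 0 where there is no reading.
- r.get_calibration(name): a dict with "fx", "fy", "cx", "cy" (pixels), "dist" ([k1, k2, p1, p2, k3] as OpenCV has them; the pictures are not rectified), "rvec" (rotation vector, rad) and "tvec" (3), from world to camera coordinates, as OpenCV has them. Camera axes: x right, y down, z forward; pixel columns grow to the right and rows downward; lengths in m; the calibration is good to about 2 mm. A picture is of the moment at which its call begins: read the wrist's pose just before it. get_calibration takes no time and is no camera call; for the wrist camera it gives the pose at the moment of the call.
- r.close_job(): hands the job in; it is judged then, once.
The state is a dict: "time": time; "joints": joint angles; "dq": joint speeds; "joint_torque": joint torques, N m; "tcp_pos": TCP position; "ee_rot": TCP orientation; "force": force on the tool from outside, world axes, zero at the start; "moment": the same for the moment, N m; "finger_gap": finger opening in m; "gripper_force": force on a finger pad.
Only numpy, scipy, OpenCV 4.12 (cv2) and the standard library are available. Lean on these libraries where they do the work, as an engineer would, in place of code of your own. Each camera call takes 0.05 s, during which the arm holds its last target. There are 200 camera calls.

## Working session

There is one attempt and no reset: what is moved stays moved. The work goes in short steps, Python scripts to look and compute and a tool call to move; the robot and the scene stay as the last step left them, time stands still between calls to the robot, and variables do not carry over. Pictures are saved under pics/ and viewed, at most 10 in all, crops included, and the job is handed in when it is done.

Besides the shell and the picture viewer there is one more tool, called after "Emit:" as name(argument=value, ...), one argument or row to a line, values as JSON. step_arm: Moves the arm, as the interface text tells. Its arguments: {"type":"object","properties":{"steps":{"type":"array"},"grip_force":{"type":"number"}},"required":["steps"]}

```bash
mkdir -p pics
cat > h.py <<'E'
import numpy as np, cv2
from rig import r
def snap(n):
    c=r.get_calibration(n); p,d=r.camera(n); return c,p,d
def world(c,d,us,vs):
    K=np.array([[c['fx'],0,c['cx']],[0,c['fy'],c['cy']],[0,0,1.]])
    R,_=cv2.Rodrigues(np.array(c['rvec'],float))
    uv=cv2.undistortPoints(np.stack([us,vs],1).astype(np.float64)[:,None],K,np.array(c['dist'],float))[:,0]
    z=d[vs,us]; P=np.column_stack([uv*z[:,None],z])
    return (P-np.array(c['tvec']).ravel())@R
E
python3 - <<'E'
from h import *
for n in ('scene','top'):
    c,p,d=snap(n); cv2.imwrite(f'pics/{n}0.png',p[:,:,::-1]); np.savez(f'{n}0.npz',p=p,d=d,**{k:np.array(v) for k,v in c.items()})
s=r.read_state(); print(s['tcp_pos'],s['ee_rot'],s['time'],s['force'])
E
```

```text
[0.21221147 0.58723087 0.18335824] [[ 9.40407891e-01 -3.40048011e-01 -5.89871201e-04]
 [-3.40048513e-01 -9.40406039e-01 -1.86809380e-03]
 [ 8.05231424e-05  1.95735498e-03 -9.99998081e-01]] 0.1 [-1.30307839  0.13358037  0.14158857]
```

View pics/scene0.png

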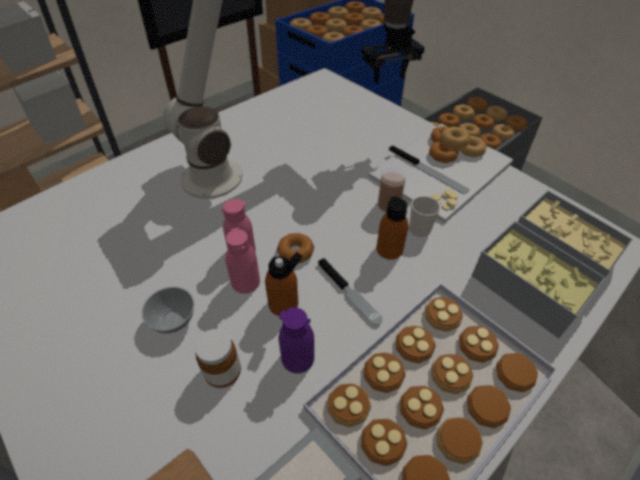

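View pics/top0.png

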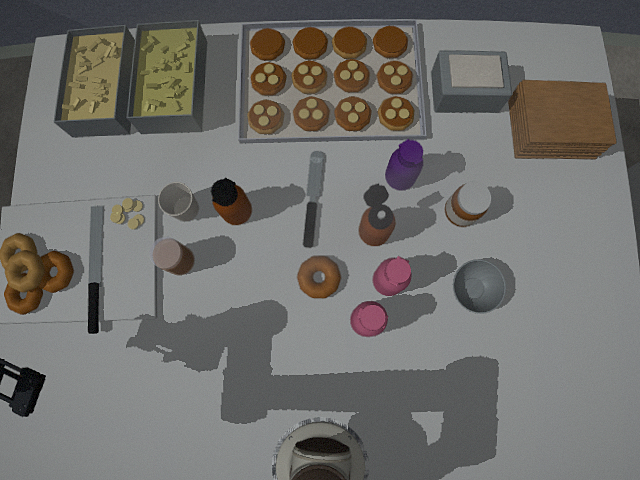

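The scene view shows the open bottle at about (283,285), with its lid raised towards the right. In the top view its deck is at (379,215) and the lid at (376,195), so the hinge is on the far side from the robot. The purple bottle (405,165) and the pink bottles are decoys.

Run:
```python
from h import *
for n,(x0,x1,y0,y1) in (('top',(345,415,170,255)),('scene',(255,310,240,320))):
    z=np.load(n+'0.npz'); c={k:z[k] for k in ('fx','fy','cx','cy','dist','rvec','tvec')}
    p,d=z['p'],z['d']; vv,uu=np.mgrid[y0:y1,x0:x1]; u,v=uu.ravel(),vv.ravel()
    W=world(c,d,u,v); ok=d[v,u]>0
    R,_=cv2.Rodrigues(c['rvec']); print(n,'cam',-R.T@c['tvec'].ravel())
    rgb=p[v,u].astype(int)
    dark=ok&(rgb.max(1)<75)&(W[:,2]>.145)
    for a,b in ((.145,.152),(.152,.16),(.16,.168),(.168,.18),(.18,.19),(.19,.2),(.2,.21),(.21,.225)):
        m=dark&(W[:,2]>a)&(W[:,2]<b)
        if m.sum(): print(a,m.sum(),W[m].mean(0).round(4),W[m].min(0).round(3),W[m].max(0).round(3))
    am=ok&(rgb[:,0]>rgb[:,2]*1.6)&(W[:,2]>.02)&(W[:,2]<.11)
    if am.sum(): print('amber',W[am].mean(0),W[am].min(0),W[am].max(0))
z=np.load('top0.npz');a=cv2.resize(z['p'][165:260,335:425],None,fx=6,fy=6,interpolation=cv2.INTER_CUBIC)
z=np.load('scene0.npz');b=cv2.resize(z['p'][230:325,250:285+30],None,fx=6,fy=6,interpolation=cv2.INTER_CUBIC)[:,:250]
cv2.imwrite('pics/c.png',np.hstack([a,b])[:,:,::-1])
```

```text
top cam [ 0.29059919 -0.01720646  1.18309224]
0.145 27 [ 0.5227 -0.1268  0.149 ] [ 0.513 -0.158  0.145] [ 0.545 -0.11   0.152]
0.152 335 [ 0.5387 -0.1322  0.1559] [ 0.514 -0.158  0.152] [ 0.575 -0.109  0.16 ]
0.16 111 [ 0.558  -0.1262  0.1646] [ 0.519 -0.145  0.16 ] [ 0.576 -0.105  0.168]
0.168 93 [ 0.5704 -0.1262  0.1731] [ 0.521 -0.145  0.168] [ 0.582 -0.104  0.18 ]
0.18 30 [ 0.5744 -0.1243  0.1837] [ 0.559 -0.144  0.18 ] [ 0.588 -0.098  0.189]
0.19 46 [ 0.5756 -0.1179  0.1961] [ 0.561 -0.144  0.19 ] [ 0.589 -0.097  0.2  ]
0.2 119 [ 0.5786 -0.118   0.2052] [ 0.565 -0.139  0.2  ] [ 0.59  -0.102  0.21 ]
0.21 9 [ 0.5812 -0.1163  0.2108] [ 0.573 -0.126  0.21 ] [ 0.587 -0.108  0.212]
amber [ 0.51050517 -0.12339835  0.07382592] [ 0.50104434 -0.16813574  0.02015023] [ 0.54431603 -0.09500285  0.10979937]
scene cam [ 1.04477009 -0.47504522  0.89805264]
0.145 39 [ 0.5525 -0.1514  0.1486] [ 0.527 -0.162  0.145] [ 0.565 -0.136  0.152]
0.152 202 [ 0.5418 -0.1387  0.1553] [ 0.517 -0.16   0.152] [ 0.572 -0.111  0.16 ]
0.16 16 [ 0.5354 -0.1398  0.164 ] [ 0.522 -0.149  0.161] [ 0.58  -0.113  0.168]
0.168 21 [ 0.5818 -0.1402  0.1741] [ 0.525 -0.195  0.168] [ 0.658 -0.103  0.18 ]
0.18 32 [ 0.583  -0.1402  0.1861] [ 0.576 -0.149  0.181] [ 0.591 -0.099  0.19 ]
0.19 44 [ 0.585  -0.1362  0.1959] [ 0.577 -0.146  0.19 ] [ 0.592 -0.105  0.2  ]
0.2 96 [ 0.5824 -0.124   0.2047] [ 0.571 -0.141  0.2  ] [ 0.592 -0.108  0.21 ]
0.21 2 [ 0.5817 -0.1176  0.2104] [ 0.576 -0.12   0.21 ] [ 0.587 -0.115  0.21 ]
amber [ 0.51326433 -0.09674391  0.05541715] [ 0.39136881 -0.17395454  0.02016567] [0.57802743 0.0352358  0.10999844]
```

View pics/c.png

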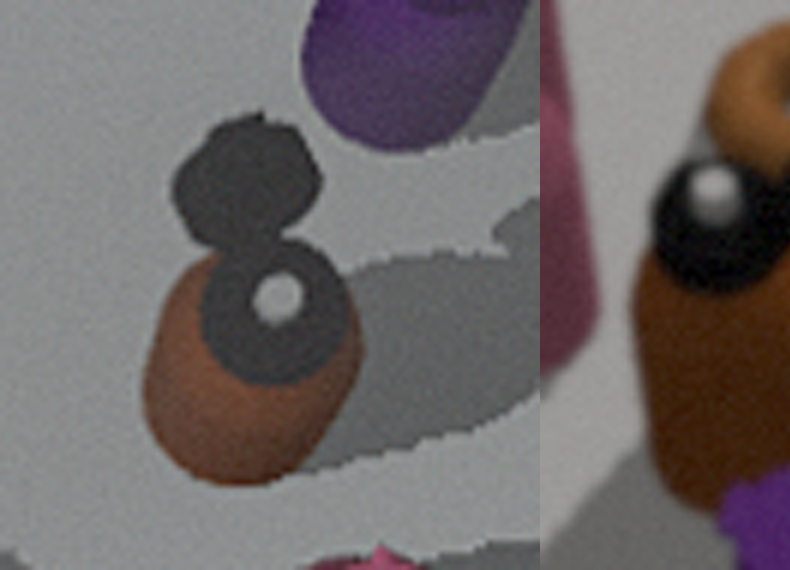

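The enlarged crop shows the spout on the deck and the lid standing up beyond the hinge, a little left of straight away from the robot. Next I'll fit the deck circle, the lid's yaw and its opening, and check the clearances behind the lid.

Run:
```python
from h import *
from scipy.optimize import least_squares
A=[]
for n,(x0,x1,y0,y1) in (('top',(345,410,170,255)),('scene',(255,310,240,320))):
    z=np.load(n+'0.npz'); c={k:z[k] for k in ('fx','fy','cx','cy','dist','rvec','tvec')}
    p,d=z['p'],z['d']; vv,uu=np.mgrid[y0:y1,x0:x1]; u,v=uu.ravel(),vv.ravel()
    W=world(c,d,u,v); rgb=p[v,u].astype(int)
    dark=(d[v,u]>0)&(rgb.max(1)<85)&(np.hypot(W[:,0]-.555,W[:,1]+.128)<.06)
    D=W[dark&(abs(W[:,2]-.156)<.003)]
    (cc),rad=cv2.minEnclosingCircle(D[:,:2].astype(np.float32)*1000); print(n,'deck circle',cc,rad,D[:,2].mean())
    # spout: bright pixels
    br=(d[v,u]>0)&(rgb.min(1)>95)&(np.hypot(W[:,0]-.539,W[:,1]+.134)<.02)&(W[:,2]>.155)
    print(' spout',br.sum(),W[br].mean(0) if br.sum() else '',W[br][:,2].max() if br.sum() else '')
    L=W[dark&(W[:,2]>.178)]; m=L.mean(0); U,S,V=np.linalg.svd(L-m,full_matrices=False); print(' lid',len(L),m,S/np.sqrt(len(L)),'n',V[2],'horiz',V[0],V[1]); 
    a=np.arctan2(V[2][1],V[2][0]); A.append((m,V))
# neighbours
z=np.load('top0.npz'); c={k:z[k] for k in ('fx','fy','cx','cy','dist','rvec','tvec')}
vv,uu=np.mgrid[130:340,200:520]; u,v=uu.ravel(),vv.ravel(); W=world(c,z['d'],u,v)
ok=(z['d'][v,u]>0)&(W[:,2]>.08)&(W[:,2]<.3)
img=np.zeros((480,640),np.uint8); img[v[ok],u[ok]]=255
nn,lab=cv2.connectedComponents(img)
for i in range(1,nn):
    m=lab[v,u]==i
    if m.sum()>60: print(i,m.sum(),W[m].min(0).round(3),W[m].max(0).round(3),z['p'][v,u][m].mean(0).round())
```

```text
top deck circle (545.0341186523438, -132.39773559570312) 30.524682998657227 0.1559606924310442
 spout 49 [ 0.53741474 -0.13260596  0.16893565] 0.17662782762735812
 lid 220 [ 0.57733168 -0.1196115   0.19887987] [0.01403467 0.00972092 0.00492895] n [-0.88932114 -0.28949488  0.35397828] horiz [ 0.21307101 -0.94725665 -0.23938587] [ 0.40460927 -0.13746841  0.90409832]
scene deck circle (543.2860107421875, -133.23779296875) 27.519664764404297 0.155274643306344
 spout 32 [ 0.53994575 -0.13560687  0.16941122] 0.17161662054084936
 lid 183 [ 0.58294364 -0.12968836  0.19862232] [0.01351918 0.00628542 0.00480783] n [ 0.95854597  0.20182608 -0.20113641] horiz [ 0.09390143 -0.89021219 -0.44576314] [ 0.26902071 -0.40839747  0.87226107]
1 1102 [ 0.636 -0.237  0.081] [ 0.704 -0.164  0.177] [68. 44. 89.]
2 1081 [0.556 0.157 0.08 ] [0.623 0.233 0.176] [44. 30. 20.]
3 1162 [ 0.544 -0.381  0.08 ] [ 0.624 -0.305  0.126] [122. 117. 112.]
4 1388 [ 0.501 -0.168  0.08 ] [ 0.59  -0.095  0.212] [73. 63. 59.]
5 1047 [ 0.383 -0.201  0.081] [ 0.459 -0.125  0.178] [132.  73.  93.]
6 1031 [ 0.291 -0.147  0.081] [ 0.365 -0.071  0.178] [130.  71.  92.]
```

Emit:
step_arm(
  steps=[
    [[0, 0, -20, -0.165, 0], [0, 0, -20, -0.165, 0], [0, 0, -20, -0.165, 0], [0, 0, -20, -0.165, 0], [0, 0, 0, 0, 0]],
  ],
  grip_force=20,
)

```text
time: 0.72
tcp_pos: [0.2125, 0.5885, 0.2656]
ee_rot: [[0.952, 0.306, 0.0], [0.306, -0.952, 0.003], [0.001, -0.003, -1.0]]
force: [-0.5, -0.3, -0.9]
finger_gap: 0.045
gripper_force: 0.0
```

Emit:
step_arm(
  steps=[
    [[11, 52, 0, 0, 0], [11, 52, 0, 0, 0], [11, 52, 0, 0, 0], [11, 52, 0, 0, 0], [11, 52, 0, 0, 0]],
  ],
)

```text
time: 1.35
tcp_pos: [0.3449, 0.3552, 0.2629]
ee_rot: [[0.952, 0.305, -0.001], [0.305, -0.952, -0.002], [-0.002, 0.001, -1.0]]
force: [0.4, -0.2, -0.5]
finger_gap: 0.002
gripper_force: 0.0
```

Emit:
step_arm(
  steps=[
    [[11, 52, 0, 0, 0], [11, 52, 0, 0, 0], [11, 52, 0, 0, 0], [11, 52, 0, 0, 0], [11, 52, 0, 0, 0]],
  ],
)

```text
time: 1.98
tcp_pos: [0.4771, 0.1251, 0.263]
ee_rot: [[0.952, 0.305, -0.002], [0.305, -0.952, -0.001], [-0.002, -0.0, -1.0]]
force: [1.2, 0.6, -0.2]
finger_gap: 0.0005
gripper_force: 0.0
```

Emit:
step_arm(
  steps=[
    [[11, 52, 0, 0, 0], [11, 52, 0, 0, 0], [11, 50, 0, 0, 0], [11, 35, 0, 0, 0], [0, 0, 0, 0, 0]],
  ],
)

```text
time: 2.6
tcp_pos: [0.5773, -0.0412, 0.2618]
ee_rot: [[0.953, 0.302, -0.004], [0.302, -0.953, -0.0], [-0.004, -0.001, -1.0]]
force: [0.6, 0.6, -0.3]
finger_gap: 0.0
gripper_force: 0.0
```

Emit:
step_arm(
  steps=[
    [[2, 30, 0, 0, 0], [2, 30, 0, 0, 0], [1, 16, 0, 0, 0], [0, 0, 0, 0, 0], [0, 0, 0, 0, 0]],
  ],
)

```text
time: 3.22
tcp_pos: [0.6051, -0.1091, 0.2643]
ee_rot: [[0.951, 0.308, -0.0], [0.308, -0.951, 0.0], [-0.0, -0.0, -1.0]]
force: [-0.2, 0.2, -0.1]
finger_gap: 0.0006
gripper_force: 0.0
```

Run:
```python
from h import *
print(r.read_state()['tcp_pos'])
c,p,d=snap('wrist'); cv2.imwrite('pics/w1.png',p[:,:,::-1]); np.savez('wrist1.npz',p=p,d=d,**{k:np.array(v) for k,v in c.items()})
vv,uu=np.mgrid[0:480,0:640]; u,v=uu.ravel(),vv.ravel(); W=world(c,d,u,v); rgb=p[v,u].astype(int)
k=(d[v,u]>0)&(np.hypot(W[:,0]-.555,W[:,1]+.128)<.06)
o=np.array([.5385,-.1335]); U=np.array([.9525,.3045]);N=np.array([-.3045,.9525])
for lo,hi in ((.153,.159),(.162,.17),(.175,.185),(.185,.195),(.195,.205),(.205,.216)):
    m=k&(W[:,2]>lo)&(W[:,2]<hi)
    if m.sum(): q=W[m,:2]-o; print(lo,m.sum(),'rad',np.percentile(q@U,[1,50,99]).round(4),'lat',np.percentile(q@N,[1,50,99]).round(4))
```

```text
[ 0.60513487 -0.10911594  0.26426178]
0.185 100 rad [0.0353 0.0424 0.0483] lat [-0.0243 -0.0188  0.0245]
0.195 368 rad [0.0385 0.0456 0.0503] lat [-0.0207 -0.005   0.0215]
0.205 248 rad [0.0434 0.0502 0.0534] lat [-0.0088  0.0007  0.0103]
```

View pics/w1.png

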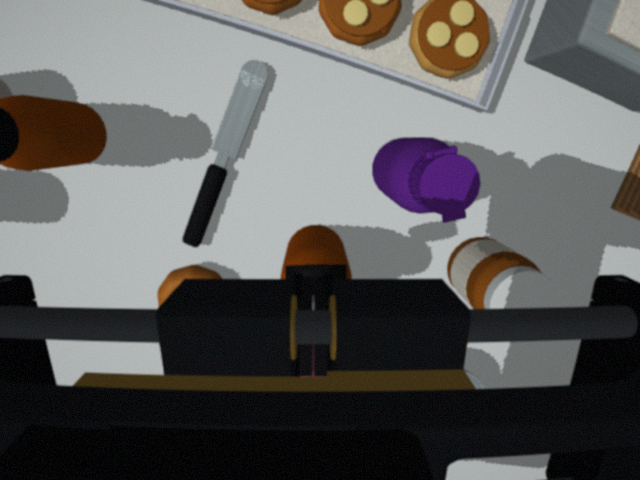

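Emit:
step_arm(
  steps=[
    [[6, 3, 0, 0, 0], [0, 0, 25, 0, 0], [0, 0, 25, 0, 0], [0, 0, 23, 0, 0], [0, 0, 0, 0, 0]],
  ],
)

```text
time: 3.9
tcp_pos: [0.6112, -0.1106, 0.1894]
ee_rot: [[0.951, 0.308, -0.004], [0.308, -0.951, 0.0], [-0.004, -0.001, -1.0]]
force: [0.0, 0.2, 0.6]
finger_gap: 0.0004
gripper_force: 0.0
```

Emit:
step_arm(
  steps=[
    [[-7, 0, 0, 0, 0], [-7, 0, 0, 0, 0], [-6, 0, 0, 0, 0], [-6, 0, -1, 0, 0], [-5, 0, -1, 0, 0]],
  ],
)

```text
time: 4.53
tcp_pos: [0.5823, -0.1208, 0.1937]
ee_rot: [[0.951, 0.308, 0.0], [0.308, -0.951, -0.0], [0.0, 0.0, -1.0]]
force: [0.1, -0.1, -0.5]
finger_gap: 0.0004
gripper_force: 0.0
```

Emit:
step_arm(
  steps=[
    [[-4, 0, 0, 0, 0], [-4, 0, 0, 0, 0], [-4, 0, 0, 0, 0], [-4, 0, 0, 0, 0], [-4, 0, 0, 0, 0]],
  ],
)

```text
time: 5.15
tcp_pos: [0.5634, -0.1268, 0.1933]
ee_rot: [[0.951, 0.308, -0.0], [0.308, -0.951, -0.0], [-0.0, 0.0, -1.0]]
force: [-0.2, 0.9, 0.7]
finger_gap: 0.0003
gripper_force: 0.0
```

Run:
```python
from h import *
c,p,d=snap('scene'); cv2.imwrite('pics/s2.png',cv2.resize(p[200:330,220:380],None,fx=4,fy=4,interpolation=cv2.INTER_CUBIC)[:,:,::-1])
```

```text
(no output)
```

View pics/s2.png

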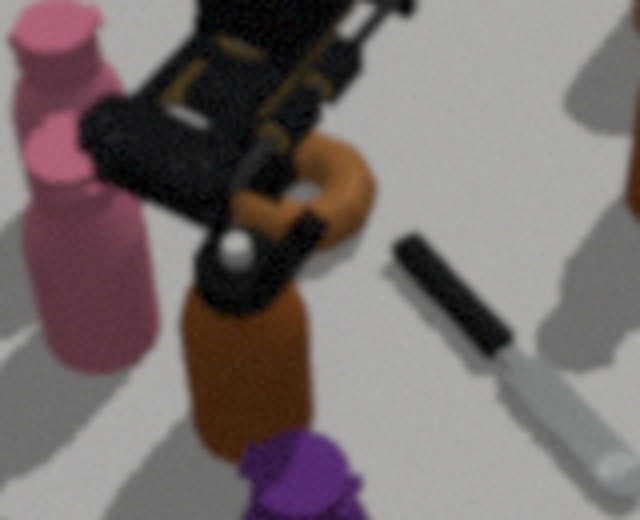

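The lid still appears raised, at about crop (310,230), with the fingers behind it at about (235,190). I'll project the TCP and measure the lid to see what actually happened.

Run:
```python
from h import *
s=r.read_state(); print(s['tcp_pos'],s['force'])
o=np.array([.5385,-.1335]); U=np.array([.9525,.3045]);N=np.array([-.3045,.9525])
out=[]
for n in('scene','top'):
    c,p,d=snap(n)
    K=np.array([[c['fx'],0,c['cx']],[0,c['fy'],c['cy']],[0,0,1.]])
    pt=lambda P:cv2.projectPoints(np.array([P],float),np.array(c['rvec']),np.array(c['tvec']),K,np.array(c['dist']))[0].ravel()
    q=pt(s['tcp_pos']); ax=pt([*o,.164]); hg=pt([*(o+.025*U),.161]); print(n,q,ax,hg)
    vv,uu=np.mgrid[0:480,0:640]; u,v=uu.ravel(),vv.ravel(); W=world(c,d,u,v); rgb=p[v,u].astype(int)
    k=(d[v,u]>0)&(np.hypot(W[:,0]-.555,W[:,1]+.128)<.07)&(rgb.max(1)<90)
    for lo,hi in ((.162,.17),(.17,.178),(.178,.186),(.186,.194),(.194,.202),(.202,.21),(.21,.22),(.22,.24)):
        m=k&(W[:,2]>lo)&(W[:,2]<hi)
        if m.sum(): w=W[m,:2]-o; print(lo,m.sum(),'rad',np.percentile(w@U,[2,50,98]).round(3),'lat',np.percentile(w@N,[2,50,98]).round(3))
    x,y=int(ax[0]),int(ax[1]); im=cv2.resize(p[y-40:y+40,x-45:x+45],None,fx=4.4,fy=4.4,interpolation=cv2.INTER_CUBIC)
    for a,col in((q,(255,0,0)),(ax,(0,255,0)),(hg,(0,255,255))): cv2.circle(im,(int((a[0]-x+45)*4.4),int((a[1]-y+40)*4.4)),3,col,-1)
    out.append(im)
cv2.imwrite('pics/c3.png',np.hstack(out)[:,:,::-1])
```

```text
[ 0.56295796 -0.12692348  0.19341034] [-0.96805443  0.51967358 -1.24804492]
scene [287.71861719 257.40175483] [279.0063885  261.19679345] [288.6559803  266.56429193]
0.162 22 rad [-0.017 -0.014  0.04 ] lat [-0.019 -0.005  0.007]
0.17 11 rad [0.028 0.041 0.043] lat [-0.025 -0.023  0.018]
0.178 20 rad [0.031 0.041 0.046] lat [-0.027 -0.025  0.019]
0.186 33 rad [0.033 0.042 0.049] lat [-0.026 -0.023  0.008]
0.194 44 rad [0.035 0.045 0.052] lat [-0.022 -0.017  0.015]
0.202 81 rad [0.037 0.044 0.054] lat [-0.016 -0.003  0.013]
0.21 3 rad [0.052 0.053 0.054] lat [-0.004  0.002  0.005]
0.22 36 rad [0.018 0.034 0.037] lat [-0.012 -0.01   0.005]
top [378.85268693 199.08690514] [380.99863845 214.2991038 ] [376.79115152 203.55267003]
0.162 35 rad [-0.019 -0.015  0.036] lat [-0.007  0.003  0.016]
0.17 12 rad [0.024 0.037 0.039] lat [0.01  0.015 0.02 ]
0.186 4 rad [0.032 0.034 0.035] lat [0.023 0.024 0.025]
```

View pics/c3.png

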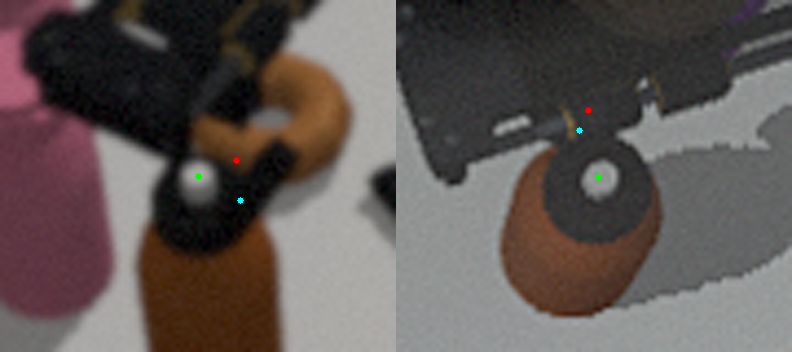

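Run:
```python
from h import *
s=r.read_state(); print(s['joints'],s['tcp_pos'])
o=np.array([.5385,-.1335]); U=np.array([.9525,.3045]);N=np.array([-.3045,.9525])
for n in('scene','top'):
    c,p,d=snap(n)
    vv,uu=np.mgrid[0:480,0:640]; u,v=uu.ravel(),vv.ravel(); W=world(c,d,u,v); rgb=p[v,u].astype(int)
    w=W[:,:2]-o; R_,L_=w@U,w@N
    for lo in np.arange(.18,.34,.01):
        m=(d[v,u]>0)&(abs(R_-.026)<.1)&(abs(L_)<.13)&(W[:,2]>lo)&(W[:,2]<lo+.01)
        if m.sum(): print(n,lo.round(2),m.sum(),'rad',np.percentile(R_[m],[2,50,98]).round(3),'lat',np.percentile(L_[m],[2,50,98]).round(3),'px',u[m].mean().round(),v[m].mean().round())
    if n=='scene': cv2.imwrite('pics/s4.png',cv2.resize(p[195:295,230:330],None,fx=6,fy=6,interpolation=cv2.INTER_NEAREST)[:,:,::-1])
```

```text
[ 5.89465866e-02  2.97855217e-01 -9.76666662e-02  9.66887382e-06
 -1.17503413e+00  1.82497857e+00] [ 0.56355039 -0.12682321  0.19345057]
scene 0.18 29 rad [0.03  0.041 0.048] lat [-0.026 -0.024  0.015] px 289.0 268.0
scene 0.19 53 rad [0.034 0.044 0.051] lat [-0.025 -0.019  0.019] px 291.0 264.0
scene 0.2 99 rad [0.036 0.044 0.054] lat [-0.018 -0.004  0.015] px 295.0 258.0
scene 0.21 1 rad [0.053 0.053 0.053] lat [-0. -0. -0.] px 299.0 257.0
scene 0.23 39 rad [0.018 0.035 0.037] lat [-0.012 -0.01   0.005] px 288.0 247.0
scene 0.24 31 rad [0.022 0.035 0.038] lat [-0.012 -0.011  0.006] px 288.0 244.0
scene 0.25 27 rad [0.023 0.036 0.038] lat [-0.013 -0.01   0.006] px 288.0 241.0
scene 0.26 16 rad [0.019 0.036 0.038] lat [-0.016 -0.014 -0.004] px 286.0 239.0
scene 0.27 12 rad [0.017 0.024 0.038] lat [-0.018 -0.016 -0.012] px 282.0 236.0
scene 0.29 6 rad [0.017 0.034 0.04 ] lat [-0.031 -0.031 -0.03 ] px 280.0 234.0
scene 0.3 197 rad [-0.007  0.042  0.064] lat [-0.09  -0.086  0.079] px 278.0 236.0
scene 0.31 396 rad [-0.002  0.056  0.065] lat [-0.09  -0.034  0.078] px 289.0 226.0
scene 0.
[... 249 characters left out ...]
8 2 rad [0.035 0.036 0.037] lat [0.025 0.025 0.026] px 364.0 199.0
top 0.19 4 rad [0.032 0.033 0.034] lat [0.022 0.024 0.025] px 366.0 199.0
top 0.26 1 rad [0.014 0.014 0.014] lat [-0.01 -0.01 -0.01] px 389.0 193.0
top 0.27 2 rad [0.014 0.014 0.015] lat [-0.011 -0.01  -0.009] px 390.0 192.0
top 0.3 24 rad [-0.012 -0.01  -0.006] lat [-0.081 -0.006  0.085] px 395.0 199.0
top 0.31 243 rad [-0.012 -0.005  0.002] lat [-0.081 -0.005  0.081] px 394.0 196.0
top 0.32 317 rad [-0.012 -0.005  0.002] lat [-0.077 -0.005  0.081] px 392.0 195.0
top 0.33 125 rad [-0.011  0.     0.046] lat [-0.091 -0.005  0.094] px 390.0 190.0
top 0.34 1566 rad [-0.009  0.018  0.059] lat [-0.094  0.059  0.093] px 378.0 182.0
```

View pics/s4.png

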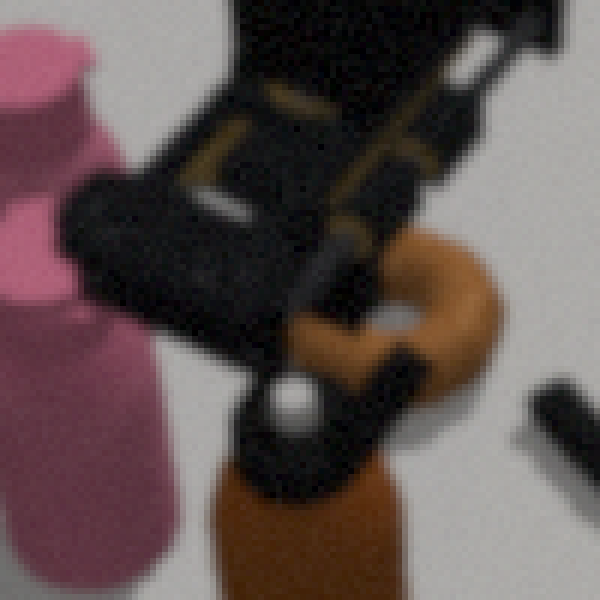

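The fingertips' real height is about 0.23, roughly 37 mm above the reported TCP z. The body bottom is at 0.30, which shows the same offset. So the fingers passed over the lid without touching it. I'll go back, descend by the camera-measured offset and repeat the push.

Emit:
step_arm(
  steps=[
    [[14, 0, 0, 0, 0], [14, 0, 0, 0, 0], [14, 0, 0, 0, 0], [10, 0, 0, 0, 0], [0, 0, 0, 0, 0]],
  ],
)

```text
time: 6.02
tcp_pos: [0.6138, -0.1104, 0.1928]
ee_rot: [[0.951, 0.309, -0.001], [0.309, -0.951, -0.0], [-0.001, -0.0, -1.0]]
force: [1.2, 0.4, -0.1]
finger_gap: 0.0002
gripper_force: 0.0
```

Emit:
step_arm(
  steps=[
    [[0, 0, 8, 0, 0], [0, 0, 8, 0, 0], [0, 0, 8, 0, 0], [0, 0, 8, 0, 0], [0, 0, 5, 0, 0]],
  ],
)

```text
time: 6.65
tcp_pos: [0.6128, -0.1108, 0.1556]
ee_rot: [[0.951, 0.308, -0.001], [0.308, -0.951, -0.0], [-0.001, -0.0, -1.0]]
force: [0.2, 0.3, -0.4]
finger_gap: 0.0005
gripper_force: 0.0
```

```bash
cat > m.py <<'E'
from h import *
s=r.read_state(); t=s['tcp_pos']
o=np.array([.5385,-.1335]); U=np.array([.9525,.3045]);N=np.array([-.3045,.9525])
print('tcp rad,lat',(t[:2]-o)@U,(t[:2]-o)@N,t[2],'f',s['force'])
n='scene'; c,p,d=snap(n)
vv,uu=np.mgrid[0:480,0:640]; u,v=uu.ravel(),vv.ravel(); W=world(c,d,u,v)
w=W[:,:2]-o; R_,L_=w@U,w@N
for lo in np.arange(.152,.25,.008):
    m=(d[v,u]>0)&(abs(R_-.02)<.08)&(abs(L_)<.03)&(W[:,2]>lo)&(W[:,2]<lo+.008)
    if m.sum(): print(lo.round(3),m.sum(),'rad',np.percentile(R_[m],[2,25,50,75,98]).round(3),'lat',np.percentile(L_[m],[2,50,98]).round(3))
E
python3 m.py
```

```text
tcp rad,lat 0.07769531885166957 -0.0009878237470357359 0.15562685243243773 f [ 0.24006089  0.31465648 -0.40553005]
0.152 20 rad [-0.011 -0.004 -0.     0.005  0.012] lat [-0.029 -0.024 -0.022]
0.184 2 rad [0.087 0.087 0.087 0.087 0.087] lat [0.    0.002 0.003]
0.192 18 rad [0.078 0.082 0.087 0.089 0.09 ] lat [-0.012 -0.01   0.005]
0.2 26 rad [0.037 0.047 0.087 0.088 0.089] lat [-0.012  0.002  0.006]
0.208 14 rad [0.083 0.087 0.088 0.088 0.09 ] lat [-0.013 -0.008  0.003]
0.216 6 rad [0.079 0.087 0.088 0.089 0.089] lat [-0.013 -0.009 -0.004]
0.224 5 rad [0.075 0.076 0.077 0.08  0.082] lat [-0.015 -0.014 -0.013]
0.232 6 rad [0.076 0.079 0.08  0.083 0.084] lat [-0.018 -0.016 -0.015]
0.24 1 rad [0.085 0.085 0.085 0.085 0.085] lat [-0.016 -0.016 -0.016]
```

Emit:
step_arm(
  steps=[
    [[-6, 0, 0, 0, 0], [-6, 0, 0, 0, 0], [-6, 0, 0, 0, 0], [-6, 0, 0, 0, 0], [-6, 0, 0, 0, 0]],
  ],
)

```text
time: 7.32
tcp_pos: [0.5842, -0.1201, 0.1566]
ee_rot: [[0.951, 0.308, 0.0], [0.308, -0.951, 0.0], [0.0, 0.0, -1.0]]
force: [0.7, 0.5, 1.3]
finger_gap: 0.0004
gripper_force: 0.1
```

Emit:
step_arm(
  steps=[
    [[-5, 0, 0, 0, 0], [-5, 0, 0, 0, 0], [-5, 0, 0, 0, 0], [-4, 0, 0, 0, 0], [-4, 0, 0, 0, 0]],
  ],
)

```text
time: 7.95
tcp_pos: [0.5624, -0.1271, 0.1563]
ee_rot: [[0.951, 0.308, -0.0], [0.308, -0.951, 0.0], [-0.0, -0.0, -1.0]]
force: [0.6, 0.8, -0.1]
finger_gap: 0.0004
gripper_force: 0.1
```

```bash
python3 m.py
```

```text
tcp rad,lat 0.02469044304813621 -0.0011905729333444048 0.1562713016752147 f [ 0.63827401  0.77295341 -0.07231095]
0.152 50 rad [-0.01   0.004  0.011  0.019  0.029] lat [-0.026 -0.019 -0.004]
0.16 15 rad [0.019 0.024 0.028 0.032 0.033] lat [-0.019 -0.012  0.008]
0.168 55 rad [0.018 0.027 0.029 0.031 0.033] lat [-0.023 -0.002  0.017]
0.176 42 rad [0.018 0.021 0.024 0.025 0.028] lat [-0.025 -0.015 -0.004]
0.184 26 rad [0.016 0.017 0.019 0.02  0.023] lat [-0.025 -0.016 -0.006]
0.192 26 rad [0.017 0.022 0.032 0.035 0.036] lat [-0.023 -0.011  0.007]
0.2 22 rad [0.022 0.028 0.034 0.036 0.036] lat [-0.013 -0.01   0.004]
0.208 23 rad [0.014 0.031 0.034 0.036 0.037] lat [-0.013 -0.01   0.004]
0.216 16 rad [0.017 0.032 0.035 0.036 0.037] lat [-0.013 -0.011 -0.002]
0.224 12 rad [0.017 0.021 0.029 0.035 0.037] lat [-0.016 -0.014 -0.009]
0.232 7 rad [0.019 0.02  0.023 0.025 0.035] lat [-0.016 -0.016 -0.013]
```

Emit:
step_arm(
  steps=[
    [[-5, 0, 1, 0, 0], [-5, 0, 1, 0, 0], [-5, 0, 1, 0, 0], [-5, 0, 1, 0, 0], [-5, 0, 2, 0, 0]],
  ],
)

```text
time: 8.62
tcp_pos: [0.5386, -0.1349, 0.1503]
ee_rot: [[0.951, 0.308, 0.0], [0.308, -0.951, -0.0], [0.0, 0.0, -1.0]]
force: [0.5, -0.1, -0.3]
finger_gap: 0.0005
gripper_force: 0.1
```

Emit:
step_arm(
  steps=[
    [[0, 0, 1, 0, 0], [0, 0, 1, 0, 0], [0, 0, 1, 0, 0], [0, 0, 1, 0, 0], [0, 0, 0, 0, 0]],
  ],
)

```text
time: 9.25
tcp_pos: [0.5389, -0.1347, 0.1462]
ee_rot: [[0.951, 0.308, -0.0], [0.308, -0.951, -0.0], [-0.0, -0.0, -1.0]]
force: [0.5, -0.1, -0.6]
finger_gap: 0.0005
gripper_force: 0.0
```

```bash
python3 m.py
```

```text
tcp rad,lat 2.0768038521064937e-05 -0.0013093297842378768 0.14620218130441903 f [ 0.53681235 -0.07513157 -0.63143629]
0.152 61 rad [-0.014  0.001  0.012  0.022  0.029] lat [-0.027 -0.019  0.008]
0.16 45 rad [-0.004  0.013  0.023  0.027  0.029] lat [-0.027 -0.014  0.009]
0.168 149 rad [-0.01   0.011  0.016  0.021  0.027] lat [-0.026 -0.006  0.02 ]
0.176 108 rad [-0.011 -0.003  0.004  0.009  0.017] lat [-0.026 -0.015  0.021]
0.184 33 rad [-0.022 -0.003  0.006  0.01   0.012] lat [-0.016 -0.01   0.004]
0.192 27 rad [-0.003  0.004  0.01   0.011  0.012] lat [-0.013 -0.01   0.006]
0.2 24 rad [0.001 0.009 0.01  0.011 0.013] lat [-0.012 -0.008  0.007]
0.208 15 rad [-0.01   0.     0.008  0.01   0.012] lat [-0.014 -0.013 -0.002]
0.216 13 rad [-0.008 -0.005  0.     0.01   0.012] lat [-0.016 -0.015 -0.009]
0.224 5 rad [-0.01  -0.008 -0.005  0.001  0.011] lat [-0.016 -0.015 -0.014]
```

Emit:
step_arm(
  steps=[
    [[0, 0, 1, 0, 0], [0, 0, 1, 0, 0], [0, 0, 1, 0, 0], [0, 0, 1, 0, 0], [0, 0, 0, 0, 0]],
  ],
)

```text
time: 9.93
tcp_pos: [0.5389, -0.1348, 0.1424]
ee_rot: [[0.951, 0.308, -0.0], [0.308, -0.951, -0.0], [-0.0, 0.0, -1.0]]
force: [-0.7, -1.1, 0.6]
finger_gap: 0.0004
gripper_force: 0.4
```

Emit:
step_arm(
  steps=[
    [[0, 0, 1, 0, 0], [0, 0, 1, 0, 0], [0, 0, 1, 0, 0], [0, 0, 0, 0, 0], [0, 0, 0, 0, 0]],
  ],
)

```text
time: 10.55
tcp_pos: [0.5389, -0.1346, 0.1389]
ee_rot: [[0.951, 0.308, -0.0], [0.308, -0.951, 0.0], [-0.0, -0.0, -1.0]]
force: [-0.6, 0.1, -0.3]
finger_gap: 0.0004
gripper_force: 0.0
```

Emit:
step_arm(
  steps=[
    [[0, 0, 1, 0, 0], [0, 0, 0, 0, 0], [0, 0, 1, 0, 0], [0, 0, 0, 0, 0], [0, 0, 0, 0, 0]],
  ],
)

```text
time: 11.18
tcp_pos: [0.5389, -0.1348, 0.1374]
ee_rot: [[0.951, 0.308, 0.0], [0.308, -0.951, -0.0], [0.0, 0.0, -1.0]]
force: [0.0, 0.4, -0.8]
finger_gap: 0.0006
gripper_force: 0.0
```

```bash
python3 m.py
```

```text
tcp rad,lat 3.484363379061734e-05 -0.0013421419110722173 0.13736572168397998 f [ 0.00294581  0.35686074 -0.84280731]
0.152 46 rad [-0.008  0.006  0.015  0.021  0.029] lat [-0.027 -0.02   0.013]
0.16 72 rad [-0.01   0.008  0.022  0.026  0.029] lat [-0.026 -0.014  0.009]
0.168 187 rad [-0.01   0.002  0.011  0.017  0.024] lat [-0.026 -0.011  0.02 ]
0.176 27 rad [-0.024 -0.003  0.006  0.01   0.012] lat [-0.012 -0.011  0.005]
0.184 29 rad [-0.003  0.004  0.01   0.01   0.012] lat [-0.013 -0.01   0.007]
0.192 20 rad [-0.007  0.005  0.01   0.011  0.013] lat [-0.013 -0.011  0.004]
0.2 9 rad [-0.009  0.007  0.01   0.011  0.012] lat [-0.014 -0.012 -0.008]
0.208 12 rad [-0.008 -0.005  0.005  0.011  0.013] lat [-0.016 -0.015 -0.011]
0.216 4 rad [-0.007 -0.005 -0.002  0.     0.002] lat [-0.018 -0.016 -0.015]
0.248 37 rad [0.028 0.037 0.038 0.039 0.039] lat [-0.029  0.002  0.027]
```

Still no load, so I'll keep lowering slowly until the force rises.

Emit:
step_arm(
  steps=[
    [[0, 0, 1, 0, 0], [0, 0, 0, 0, 0], [0, 0, 1, 0, 0], [0, 0, 0, 0, 0], [0, 0, 0, 0, 0]],
  ],
)

```text
time: 11.85
tcp_pos: [0.5388, -0.1349, 0.1358]
ee_rot: [[0.951, 0.308, 0.0], [0.308, -0.951, -0.0], [0.0, 0.0, -1.0]]
force: [-1.4, -0.6, 4.6]
finger_gap: 0.0004
gripper_force: 2.4
```

Emit:
step_arm(
  steps=[
    [[0, 0, 1, 0, 0], [0, 0, 0, 0, 0], [0, 0, 0, 0, 0], [0, 0, 0, 0, 0], [0, 0, 0, 0, 0]],
  ],
)

```text
time: 12.48
tcp_pos: [0.5386, -0.135, 0.1348]
ee_rot: [[0.951, 0.308, -0.0], [0.308, -0.951, -0.0], [-0.0, 0.0, -1.0]]
force: [-2.5, -0.6, 6.3]
finger_gap: 0.0005
gripper_force: 2.9
```

Emit:
step_arm(
  steps=[
    [[0, 0, 1, 0, 0], [0, 0, 0, 0, 0], [0, 0, 0, 0, 0], [0, 0, 0, 0, 0], [0, 0, 0, 0, 0]],
  ],
)

```text
time: 13.1
tcp_pos: [0.5389, -0.1351, 0.1344]
ee_rot: [[0.951, 0.308, 0.0], [0.308, -0.951, -0.001], [0.0, 0.001, -1.0]]
force: [-3.1, -0.1, 8.9]
finger_gap: 0.0004
gripper_force: 3.9
```

Emit:
step_arm(
  steps=[
    [[0, 0, 1, 0, 0], [0, 0, 0, 0, 0], [0, 0, 0, 0, 0], [0, 0, 0, 0, 0], [0, 0, 0, 0, 0]],
  ],
)

```text
time: 13.72
tcp_pos: [0.5395, -0.1353, 0.1343]
ee_rot: [[0.951, 0.309, 0.002], [0.309, -0.951, -0.001], [0.001, 0.002, -1.0]]
force: [-3.3, 0.6, 11.1]
finger_gap: 0.0008
gripper_force: 5.5
```

```bash
cat > m2.py <<'E'
from h import *
s=r.read_state(); t=s['tcp_pos']; print(s['time'],t,s['force'])
o=np.array([.5385,-.1335]); U=np.array([.9525,.3045]);N=np.array([-.3045,.9525])
c,p,d=snap('scene'); vv,uu=np.mgrid[225:300,250:320]; u,v=uu.ravel(),vv.ravel(); W=world(c,d,u,v)
w=W[:,:2]-o; R_,L_=w@U,w@N
m=(d[v,u]>0)&(np.hypot(R_,L_)<.022)&(W[:,2]>.164)&(W[:,2]<.186)&((L_>.011)|(R_>.014)|(L_<-.017))
for k in range(3):
    A=np.column_stack([R_[m],L_[m],np.ones(m.sum())]); x=np.linalg.lstsq(A,W[m,2],rcond=None)[0]; e=abs(W[:,2]-np.column_stack([R_,L_,np.ones(len(R_))])@x); m&=e<.003
print(m.sum(),'slope rad,lat,z0',x,'=> theta',np.arctan(-x[0]), 'at R',R_[m].min(),R_[m].max())
am=(d[v,u]>0)&(W[:,2]>.02)&(W[:,2]<.1)
print('rim lo/hi z',np.percentile(W[m,2],[2,98]))
cv2.imwrite('pics/s5.png',cv2.resize(p[220:300,240:330],None,fx=7,fy=7,interpolation=cv2.INTER_CUBIC)[:,:,::-1])
E
python3 m2.py
```

```text
13.725 [ 0.53945742 -0.13525807  0.13432296] [-3.34642781  0.60531864 11.05075413]
55 slope rad,lat,z0 [-0.00774031  0.02031542  0.17116297] => theta 0.007740153532602175 at R -0.010345678054373371 0.02159937193219988
rim lo/hi z [0.16892439 0.17360069]
```

Emit:
step_arm(
  steps=[
    [[0, 0, 1, 0, 0], [0, 0, 1, 0, 0], [0, 0, 0, 0, 0], [0, 0, 0, 0, 0], [0, 0, 0, 0, 0]],
  ],
)

```text
time: 14.4
tcp_pos: [0.5405, -0.1356, 0.1343]
ee_rot: [[0.951, 0.309, 0.005], [0.309, -0.951, -0.002], [0.004, 0.004, -1.0]]
force: [-4.8, 2.0, 17.4]
finger_gap: 0.0006
gripper_force: 8.7
```

Emit:
step_arm(
  steps=[
    [[0, 0, 0, 0, 0], [0, 0, 0, 0, 0], [0, 0, 0, 0, 0], [0, 0, 0, 0, 0], [0, 0, 0, 0, 0]],
  ],
)

```text
time: 15.02
tcp_pos: [0.5405, -0.1356, 0.1343]
ee_rot: [[0.951, 0.31, 0.005], [0.31, -0.951, -0.002], [0.004, 0.004, -1.0]]
force: [-4.0, 1.0, 17.5]
finger_gap: 0.0004
gripper_force: 8.7
```

```bash
python3 m2.py
```

```text
15.025 [ 0.54051423 -0.13561992  0.13427725] [-3.99476881  0.97004852 17.46233699]
54 slope rad,lat,z0 [0.03762087 0.02173948 0.1710395 ] => theta -0.03760313262802187 at R -0.00876770959591647 0.02145049929307984
rim lo/hi z [0.16920484 0.17363468]
```

View pics/s5.png

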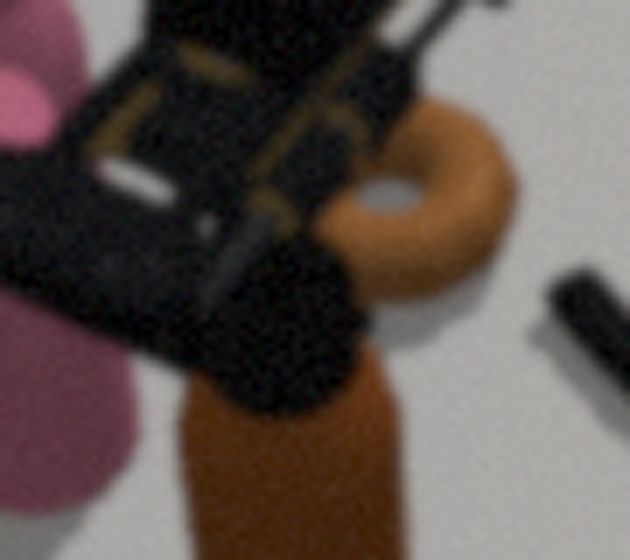

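The picture shows the lid shut level on the collar at about (285,340), with the fingers pressing it at a steady 17 N and the bottle upright. The TCP no longer descends as I command it lower, so the lid is on its hard stop.

```bash
python3 -c "
from rig import r
print(r.close_job())"
```

```text
the job is handed in; nothing more can be done
None
```

I handed the job in with the lid swung shut and flush on the collar, held under about 17 N of fingertip force, and the bottle upright where it stood; the hand-in returned no verdict. I never saw a clear click in the force readings, and the first push passed over the lid because the real fingertips sat about 37 mm above the reported height.

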